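# Start a self-tapping foot in its boss

## Task

The small stirrer lies upside down on its foam sheet with one foot missing. Take the spare threaded foot from the spares block, set its stud upright in the bare pilot hole, and push down firmly while turning it clockwise so that it cuts its thread, until its flange sits flush on the boss; push without brute force so the boss does not crack, then let go. Leave the other things where they are.

Things in the scene. Friction and masses are not known exactly. Their poses are not given: they have to be found in the camera images.
- foot: the spare foot, a hex-headed self-tapping screw, 31 mm wide, 53.5 mm tall, 30 to 65 g. Origin on its axis under its flange, z up. Above: round flange 31 mm wide, 4 mm thick; black hexagon; rubber pad 22 mm wide from 24 to 29.5 mm. Below: 24 mm steel stud. It starts upright, stud down, in an end hole of the spares block (either end), flange on the block's top
- foot_hex (a point): centre of the foot's hexagon, where to grip it: 14 mm above the foot's origin. The hexagon is 24 mm across flats and reaches from 4 to 24 mm above the origin; the flats' normals lie at 0, 60 and 120 degrees from the x axis (which turns with the foot)
- foot_tip (a point): centre of the point of the foot's stud, 24 mm below the foot's origin. The stud is 12 mm thick, its last 2.5 mm taper to a flat 9.6 mm point; right-hand twin-start self-tapping thread of 8 mm lead: clockwise seen from above it sinks 1.27 mm per radian
- spares_block: white plastic block 150 x 56 x 36 mm, fixed to the bench left or right of the stirrer; origin in the centre of its underside, z up, x along its length. Three holes of 15 mm, 28 mm deep, at x = -46, 0 and +46 mm: the foot in one end hole, the blanking plug in the other
- blank_plug: blanking plug, to be left in the spares block: low round black cap without a hexagon, 28 mm wide and 11 mm high, stub below; origin on its axis under the cap
- foam_sheet: grey foam sheet 190 x 170 mm, fixed to the bench; origin in its centre 12 mm under its top (it is squashed to 9 to 12 mm thick), z up. The white stirrer lies on it upside down, square and central: 150 x 130 mm, flat grey underside 90 mm above the origin, three feet like the spare one in its corners. The foam yields 1 mm per 20 N and springs back
- pilot_mouth (a point): centre of the mouth of the bare pilot hole, on the boss's flat top, at x = -52, y = +44, z = +93 mm of the foam sheet; axes like the sheet's. The boss is 31 mm wide and 3 mm proud of the underside; the hole is 15 mm wide in the boss, 13.2 mm below. The nearest feet stand 88 and 104 mm away. Over 35 N from the foot, side load included, cracks the boss
- pilot_ledge (a point): point in the pilot hole 19 mm below its mouth. The stud slips in 19 to 21.4 mm (holes vary), then its point rests on the material, flange 5 to 2.6 mm above the boss. There it bites only under a push of 11 to 16 N, held all the way down until the flange seats, and takes under 0.1 N m; with less it just spins in place. Let go, it stays put upright and can be regrasped
- screwdriver: flat screwdriver 179 mm long, lying at the right, a bystander; origin in its middle at the underside
- sample_jar_1: clear sample jar with a white lid, 52 mm wide and 72 mm high, a bystander; origin at its base
- sample_jar_2: clear sample jar with a red lid, 52 mm wide and 72 mm high, a bystander; origin at its base
- wash_bottle: wash bottle with a bent spout, 67 x 112 x 232 mm, a bystander at the left; origin at its base

How it is judged:
On the way:
1. the foot's stud stands in the bare boss's pilot hole, at least 15 mm deep (horizontal distance between foot and pilot_mouth below 0.003 m and z of foot in the frame of pilot_mouth below 0.009 m), for 0.2 s.
At the end, for the whole second after the job is handed in: The foot stands in the bare boss, released and at rest: its flange within 1.2 mm of the boss's face, centred on the hole within 2.5 mm and straight within 0.06 rad (horizontal distance between foot and pilot_mouth below 0.0025 m and z of foot in the frame of pilot_mouth below 0.0012 m and angle between the z axis of foot and the z axis of pilot_mouth, either way round below 0.06 rad and linear speed of foot below 0.02 m/s); the robot touches nothing.
It fails at once if the foot presses on the stirrer with more than 35 N: the boss cracks (contact force between foot and foam_sheet above 35 N).
It fails at once if the blanking plug is shifted by more than 15 mm (distance of blank_plug from where it was at the start of the episode above 0.015 m).
It fails at once if the screwdriver, a sample jar or the wash bottle is shifted by more than 20 mm (distance of any of screwdriver, sample_jar_1, sample_jar_2, wash_bottle from where it was at the start of the episode above 0.02 m).
It also fails if it takes over 72 s, if anything falls off the work surface, if the arm or the gripper's body presses on something with over 40 N, if the wrist force passes 120 N, or if a joint passes its speed limit or range.

## Robot

A 6-joint arm with a two-finger parallel gripper is mounted at the origin on a cart in front of the work surface, level with it; the furniture and walls round the work are solid. World frame = base frame: x ahead of the robot, y to its left, z up, the work surface at z = 0. Lengths are in m, angles in rad, forces in N, time in s.
With the tool pointing down it reaches from about 0.275 to 0.75 m from the base axis. Payload 10.2 kg.
Tool frame: the origin (TCP) lies on the centre line of the jaws, within the pads' length; the fingertips stand 14 mm ahead of it and the grasp point (between the pads) lies 5 mm behind it; z points along the fingers, y is the line along which they close (so a half turn about z gives the same grasp; the last joint's range is limited). The gripper opens to 85 mm and grips with 20 to 120 N. Pads are 22 mm wide; open, the fingers measure 114 mm over their backs; the gripper's body (76 mm by 85 mm) begins 54 mm behind the grasp point. The pads swing forward as they close: fully open they stand 13 mm farther back than shut.
Start: joints at [0.948, 0.313, 1.498, -0, 1.331, -0.223], TCP at [0.204, 0.484, 0.245] pointing down, gripper open.
Joint ranges: [-2.94, 2.94], [-0.97, 2.17], [0.19, 2.56], [-1.23, 4.37], [0.02, 3.11], [-2.88, 2.88]. Speed limits (rad/s): [2.39, 2.39, 3.01, 3.14, 3.14, 3.14].

## Interface

Orientations are given as a rotation vector (axis times angle).
In Python, from bench import * gives the robot as it stands.
- The arm moves only by the tool jog_arm, never from a script. Its argument "series" is a list of rows, each an object of numbers: "dx", "dy", "dz": the shift along the tool's x, y, z in units of 0.1 m (1.0 is 0.1 m); "rx", "ry", "rz": the turn, a rotation vector about the tool's x, y, z in units of 180 degrees (1.0 is 180 degrees); "fingers": the opening, from -1 (shut) to 1 (fully open). A call has 1 to 10 rows; each row shifts and turns the commanded pose from where the row before left it, along the tool's axes as they then stand; what a row does not reach is not made up. A row lasts 1/8 s, in which the tool goes at most 62.5 mm and 10.7 degrees, less where a joint would pass 70% of its speed; a pose out of reach is approached as far as the arm can. A call with a number of a shift or a turn outside -1 to 1 is refused whole. A call with a gripper value outside its range is refused whole. The fingers move at their own pace and stop on an object; "newtons" is the grip in N (left out, the last holds). Time passes only in rows, so rows that do not move let the fingers close. It gives the time, the measured TCP pose, the force, the opening and the grip force at its end, in the units of the state.
- state(): the state, without advancing time (a new reading comes with each control period).
- grab_frame(name): name is "scene" or "top" or "wrist"; returns the picture (480x640x3 uint8, blue, green, red); there is no depth.
- camera_model(name): a dict with "camera_matrix" (3x3 intrinsics, pixels), "dist_coeffs" ([k1, k2, p1, p2, k3] as OpenCV has them; the pictures are not rectified), "xyz" and "rotation" of the camera in the world. Camera axes: x right, y up, looking along -z (the intrinsics and any distortion apply to the point x, -y, -z); pixel columns grow to the right and rows downward; lengths in m; the calibration is good to about 2 mm. A picture is of the moment at which its call begins: read the wrist's pose just before it. camera_model takes no time and is no camera call; for the wrist camera it gives the pose at the moment of the call.
- sign_off(): hands the job in; it is judged then, once.
The state is a dict: "t": time; "qpos": joint angles; "joint_vel": joint speeds; "effort": joint torques, N m; "eef_pos": TCP position; "ee_rot": TCP orientation; "force": force on the tool from outside, world axes, zero at the start; "moment": the same for the moment, N m; "opening": finger opening in m; "grip_force": force on a finger pad.
Only numpy, scipy, OpenCV 4.12 (cv2) and the standard library are available. Lean on these libraries where they do the work, as an engineer would, in place of code of your own. Each camera call takes 0.05 s, during which the arm holds its last target. There are 200 camera calls.

## Working session

There is one attempt and no reset: what is moved stays moved. The work goes in short steps, Python scripts to look and compute and a tool call to move; the robot and the scene stay as the last step left them, time stands still between calls to the robot, and variables do not carry over. Pictures are saved under pics/ and viewed, at most 11 in all, crops included, and the job is handed in when it is done.

Besides the shell and the picture viewer there is one more tool, called as name(argument=value, ...), one argument or row to a line, values as JSON. jog_arm: Moves the arm, as the interface text tells. Shifts and turns lie within -1 to 1; 1 stands for 0.1 m of shift or 180 degrees of turn. Its arguments: {"type":"object","properties":{"series":{"type":"array"},"newtons":{"type":"number"}},"required":["series"]}

```bash
mkdir -p pics
cat > h.py <<'E'
from bench import *
import numpy as np, cv2
from scipy.spatial.transform import Rotation as R
def ray(c,u,v):
    K=np.array(c["camera_matrix"],float);d=np.array(c["dist_coeffs"],float)
    p=cv2.undistortPoints(np.array([[[u,v]]],float),K,d)[0,0]
    r=np.array(c["rotation"],float)
    M=r if r.shape==(3,3) else R.from_rotvec(r).as_matrix()
    return np.array(c["xyz"],float),M@np.array([p[0],-p[1],-1.])
def plane(c,u,v,z):
    o,d=ray(c,u,v);return o+d*(z-o[2])/d[2]
def proj(c,P):
    r=np.array(c["rotation"],float)
    M=r if r.shape==(3,3) else R.from_rotvec(r).as_matrix()
    q=M.T@(np.array(P,float)-np.array(c["xyz"]));q=q*[1,-1,-1]
    return cv2.projectPoints(q.reshape(1,1,3),np.zeros(3),np.zeros(3),np.array(c["camera_matrix"],float),np.array(c["dist_coeffs"],float))[0].ravel()
E
python3 - <<'E'
from h import *
print(state())
for n in("top","scene","wrist"):
    c=camera_model(n);print(n,c["xyz"],c["rotation"],c["camera_matrix"])
    cv2.imwrite(f"pics/{n}0.png",grab_frame(n))
E
```

```text
{'t': 0.0, 'qpos': array([ 9.47635914e-01,  3.13450948e-01,  1.49845017e+00, -2.11200864e-07,
        1.33102504e+00, -2.23379830e-01]), 'joint_vel': array([-4.29454850e-05, -1.38158088e-03, -1.57708916e-04,  3.02239045e-04,
       -4.71248156e-04,  7.29295281e-04]), 'effort': array([-8.83355351e-04, -4.12266290e+01, -2.59744048e+01, -2.22926606e-04,
        4.09379878e-03,  1.11414195e-06]), 'eef_pos': array([0.20419044, 0.4833931 , 0.24472966]), 'ee_rot': array([-6.23691402e-01, -3.07850122e+00,  1.90961561e-03]), 'force': array([ 0.35875175,  0.06566601, -0.84247644]), 'moment': array([-0.026016  ,  0.04196236,  0.00185334]), 'grip_force': 0.0, 'opening': 0.08566506993307976}
top [-0.3126511   0.42622976  1.45034695] [ 0.374276   -0.58843554 -1.91588698] [[590.36426533   0.         318.84873833]
 [  0.         590.36426533 235.90894668]
 [  0.           0.           1.        ]]
scene [-0.05432287 -1.10306464  0.81575313] [ 1.01903818 -0.23652505 -0.44593797] [[615.39840945   0.         309.88920475]
 [  0.         615.39840945 246.20216034]
 [  0.           0.           1.        ]]
wrist [0.13539727 0.51281813 0.3737721 ] [-0.2641576  -0.174779    1.16303065] [[348.75084631   0.         321.69794968]
 [  0.         348.75084631 240.51640296]
 [  0.           0.           1.        ]]
```

View pics/top0.png

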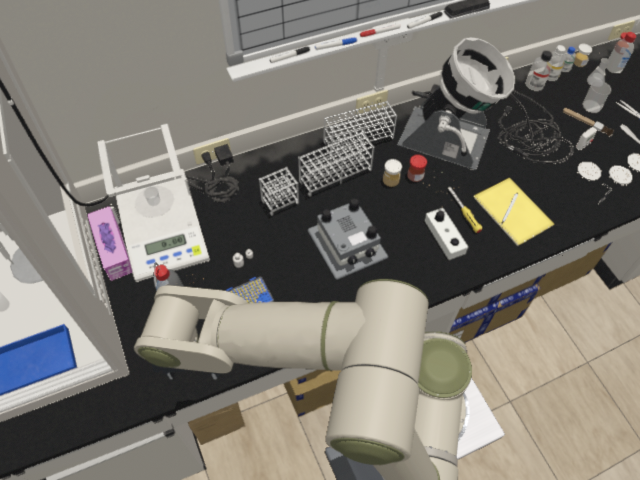

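The stirrer is at about (348,235) and the spares block at (446,232). It is right of the stirrer, with dark items near (437,217) and (455,243). I'll zoom in next.

Run:
```python
import cv2,numpy as np
a=cv2.imread("pics/top0.png")[180:285,300:500]
b=cv2.imread("pics/scene0.png")
a=cv2.resize(a,None,fx=4,fy=4,interpolation=cv2.INTER_CUBIC)
cv2.imwrite("pics/c0.png",a)
```

```text
(no output)
```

View pics/c0.png

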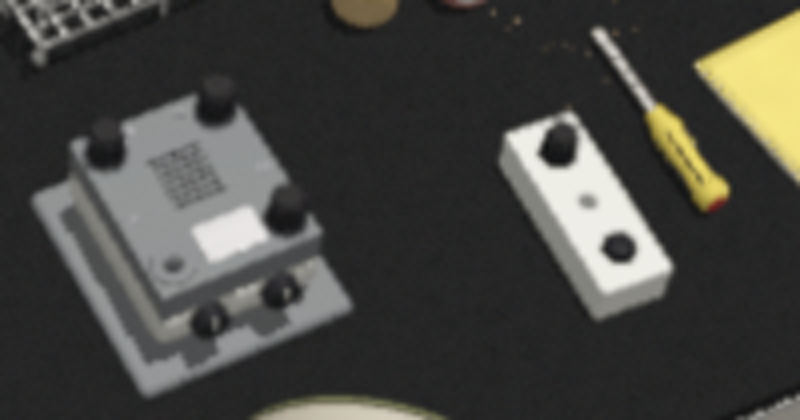

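View pics/scene0.png

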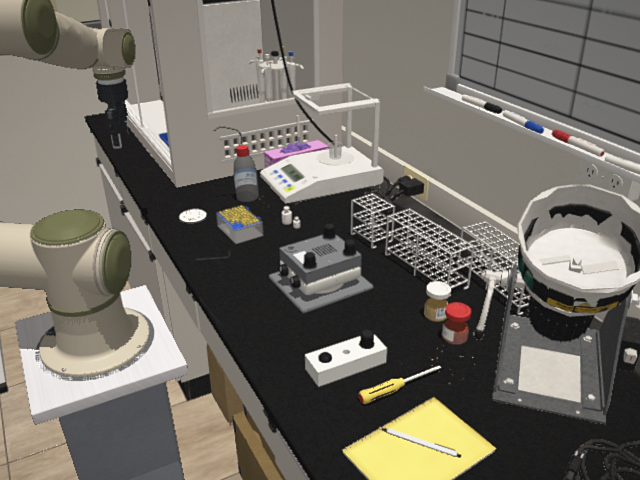

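The crop shows the foot at (560,143), the block's middle hole at (588,201) and the plug at (619,247). The bare boss is at (173,266). In the scene view the foot is at (367,340) and the plug at (325,357).

Run:
```python
from h import *
c=camera_model("top")
f=lambda x,y:((x+.5)/4-.5+300,(y+.5)/4-.5+180)
for n,x,y,z in[("midhole",588,201,.036),("plugtop",619,247,.047),("footpad",564,132,.0655),("boss",173,266,.103),("f1",105,130,.13),("f2",217,84,.13),("f3",287,196,.13),
 ("foamL",33,198,.011),("foamB",147,396,.011),("foamR",353,306,.011)]:
    print(n,plane(c,*f(x,y),z).round(4))
s=camera_model("scene")
print(plane(s,367,333,.0655),plane(s,346,351,.036),plane(s,325,355,.047))
print(state()["eef_pos"])
```

```text
midhole [ 0.4232 -0.317   0.036 ]
plugtop [ 0.3738 -0.3113  0.047 ]
footpad [ 0.468  -0.3166  0.0655]
boss [0.455  0.0069 0.103 ]
f1 [0.56   0.0111 0.13  ]
f2 [ 0.5653 -0.0775  0.13  ]
f3 [ 0.4601 -0.0799  0.13  ]
foamL [0.6029 0.048  0.011 ]
foamB [0.4163 0.0409 0.011 ]
foamR [ 0.4247 -0.1262  0.011 ]
[ 0.46758247 -0.32014032  0.0655    ] [ 0.42312242 -0.31669136  0.036     ] [ 0.37572821 -0.31868157  0.047     ]
[0.20425374 0.48346717 0.24487818]
```

jog_arm(
  series=[
    {"dx":-0.347,"dy":-0.397,"fingers":1},
    {"dx":-0.347,"dy":-0.397},
    {"dx":-0.347,"dy":-0.397},
    {"dx":-0.347,"dy":-0.397},
    {"dx":-0.347,"dy":-0.397},
    {"dx":-0.347,"dy":-0.397},
    {"dx":-0.347,"dy":-0.397},
    {"dx":-0.347,"dy":-0.397},
  ],
)

```text
invalid input at $.series[0]: expected keys dx, dy, dz, rx, ry, rz, fingers
```

jog_arm(
  series=[
    {"dx":-0.347,"dy":-0.397},
    {"dx":-0.347,"dy":-0.397},
    {"dx":-0.347,"dy":-0.397},
    {"dx":-0.347,"dy":-0.397},
    {"dx":-0.347,"dy":-0.397},
    {"dx":-0.347,"dy":-0.397},
    {"dx":-0.347,"dy":-0.397},
    {"dx":-0.347,"dy":-0.397},
    {"dx":0},
  ],
)

```text
invalid input at $.series[0]: expected keys dx, dy, dz, rx, ry, rz, fingers
```

jog_arm(
  series=[
    {"dz":0.12,"rz":-0.0545},
    {"dz":0.12,"rz":-0.0545},
    {"dz":0.12,"rz":-0.0545},
    {"dz":0.12,"rz":-0.0545},
    {"dz":0.12,"rz":-0.0545},
    {"dx":0},
    {"dx":0},
  ],
)

```text
invalid input at $.series[0]: expected keys dx, dy, dz, rx, ry, rz, fingers
```

Run:
```python
from h import *
s=state();M=R.from_rotvec(s["ee_rot"]).as_matrix()
print(s["t"],s["eef_pos"],s["qpos"].round(3),np.degrees(np.arctan2(M[1,0],M[0,0])),M[:,2],s["force"])
c=camera_model("wrist");im=grab_frame("wrist");np.save("cw1.npy",c,allow_pickle=True)
print(c["xyz"],proj(c,[.468,-.317,.0655]))
cv2.imwrite("pics/w1.png",im)
```

```text
0.15 [0.20425374 0.48346717 0.24487818] [ 0.948  0.313  1.498  0.     1.331 -0.223] 157.0942602043517 [-5.65323507e-04 -7.77310626e-04 -9.99999538e-01] [-1.05864208 -0.62710171 -1.1732975 ]
[0.13540609 0.51283038 0.37384941] [-50.71600731 539.26445999]
```

View pics/w1.png

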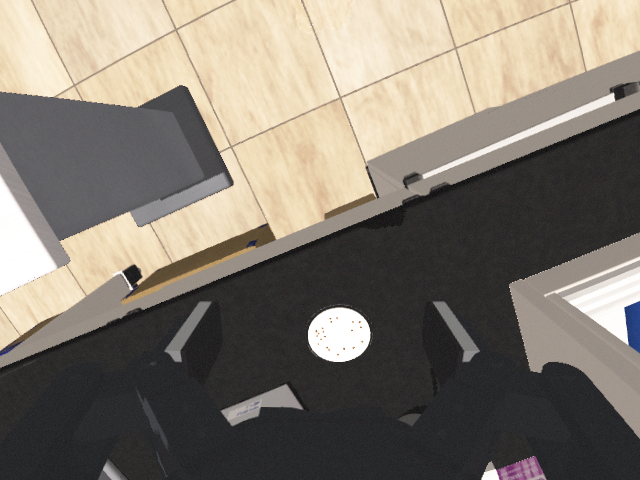

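All seven keys are required, so the arm hasn't moved. The picture shows the start area, with the fingers at (195,330) and (455,330). I'll resend with full rows.

jog_arm(
  series=[
    {"dx":-0.347,"dy":-0.397,"dz":0,"rx":0,"ry":0,"rz":0,"fingers":1},
    {"dx":-0.347,"dy":-0.397,"dz":0,"rx":0,"ry":0,"rz":0,"fingers":1},
    {"dx":-0.347,"dy":-0.397,"dz":0,"rx":0,"ry":0,"rz":0,"fingers":1},
    {"dx":-0.347,"dy":-0.397,"dz":0,"rx":0,"ry":0,"rz":0,"fingers":1},
    {"dx":-0.347,"dy":-0.397,"dz":0,"rx":0,"ry":0,"rz":0,"fingers":1},
    {"dx":-0.347,"dy":-0.397,"dz":0,"rx":0,"ry":0,"rz":0,"fingers":1},
    {"dx":-0.347,"dy":-0.397,"dz":0,"rx":0,"ry":0,"rz":0,"fingers":1},
    {"dx":-0.347,"dy":-0.397,"dz":0,"rx":0,"ry":0,"rz":0,"fingers":1},
  ],
)

```text
t: 1.2
eef_pos: [0.3366, 0.0813, 0.2454]
ee_rot: [0.624, 3.078, 0.0]
force: [0.8, 0.0, 0.3]
opening: 0.0853
grip_force: 0.0
```

jog_arm(
  series=[
    {"dx":-0.347,"dy":-0.397,"dz":0,"rx":0,"ry":0,"rz":0,"fingers":1},
    {"dx":-0.347,"dy":-0.397,"dz":0,"rx":0,"ry":0,"rz":0,"fingers":1},
    {"dx":-0.347,"dy":-0.397,"dz":0,"rx":0,"ry":0,"rz":0,"fingers":1},
    {"dx":-0.347,"dy":-0.397,"dz":0,"rx":0,"ry":0,"rz":0,"fingers":1},
    {"dx":-0.347,"dy":-0.397,"dz":0,"rx":0,"ry":0,"rz":0,"fingers":1},
    {"dx":-0.347,"dy":-0.397,"dz":0,"rx":0,"ry":0,"rz":0,"fingers":1},
    {"dx":-0.347,"dy":-0.397,"dz":0,"rx":0,"ry":0,"rz":0,"fingers":1},
    {"dx":-0.347,"dy":-0.397,"dz":0,"rx":0,"ry":0,"rz":0,"fingers":1},
  ],
)

```text
t: 2.2
eef_pos: [0.4688, -0.3193, 0.2451]
ee_rot: [-0.624, -3.079, -0.0]
force: [0.6, 0.1, -0.6]
opening: 0.0853
grip_force: 0.0
```

jog_arm(
  series=[
    {"dx":0,"dy":0,"dz":0.12,"rx":0,"ry":0,"rz":-0.0545,"fingers":1},
    {"dx":0,"dy":0,"dz":0.12,"rx":0,"ry":0,"rz":-0.0545,"fingers":1},
    {"dx":0,"dy":0,"dz":0.12,"rx":0,"ry":0,"rz":-0.0545,"fingers":1},
    {"dx":0,"dy":0,"dz":0.12,"rx":0,"ry":0,"rz":-0.0545,"fingers":1},
    {"dx":0,"dy":0,"dz":0.12,"rx":0,"ry":0,"rz":-0.0545,"fingers":1},
    {"dx":0,"dy":0,"dz":0,"rx":0,"ry":0,"rz":0,"fingers":1},
    {"dx":0,"dy":0,"dz":0,"rx":0,"ry":0,"rz":0,"fingers":1},
  ],
)

```text
t: 3.08
eef_pos: [0.4687, -0.3178, 0.1858]
ee_rot: [-0.706, 3.061, -0.001]
force: [-0.3, -0.2, -0.2]
opening: 0.0855
grip_force: 0.0
```

```bash
cat > look.py <<'E'
from h import *
import sys,pickle
n=sys.argv[1]
s=state();M=R.from_rotvec(s["ee_rot"]).as_matrix()
print(s["t"],s["eef_pos"].round(4),s["qpos"].round(3),np.degrees(np.arctan2(M[1,0],M[0,0])).round(2),M[:,2].round(4),s["force"].round(2),s["opening"],s["grip_force"])
c=camera_model("wrist");im=grab_frame("wrist");pickle.dump(c,open(f"{n}.pkl","wb"))
cv2.imwrite(f"pics/{n}.png",im)
E
python3 look.py w2
```

```text
3.075 [ 0.4687 -0.3178  0.1858] [-0.803  0.453  1.457 -0.     1.231 -2.826] -154.04 [ 5.e-04 -5.e-04 -1.e+00] [-0.33 -0.21 -0.22] 0.08548991660607198 0.0
```

View pics/w2.png

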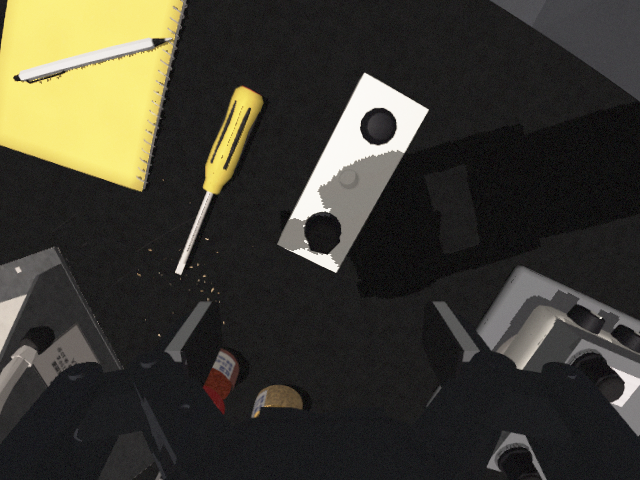

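The foot is at about (323,232), in the arm's shadow, with the plug at (378,126). I'll brighten a crop to read the hexagon's orientation.

Run:
```python
import cv2,numpy as np
a=cv2.imread("pics/w2.png")[202:262,288:358].astype(float)
a=255*np.clip(a/90,0,1)**.5
cv2.imwrite("pics/c2.png",cv2.resize(a.astype(np.uint8),None,fx=8,fy=8,interpolation=cv2.INTER_CUBIC))
```

```text
(no output)
```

View pics/c2.png

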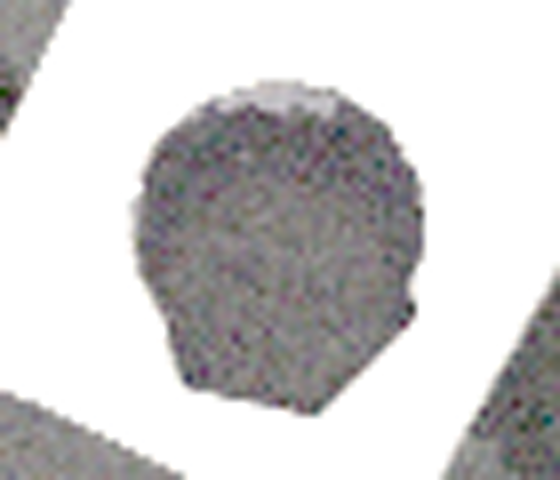

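The crop shows three hexagon corners at (185,382), (316,412) and (413,313). The flange circle is centred near (280,225) with a radius of about 143.

Run:
```python
from h import *
import pickle
c=pickle.load(open("w2.pkl","rb"))
f=lambda x,y:((x+.5)/8-.5+288,(y+.5)/8-.5+202)
P=[plane(c,*f(*p),.060) for p in[(185,382),(316,412),(413,313)]]
e1,e2=P[1]-P[0],P[2]-P[1]
for e in(e1,e2):print(np.linalg.norm(e),np.degrees(np.arctan2(e[1],e[0])))
print("centre hex",P[0]+P[2]-P[1],"flange",plane(c,*f(280,224),.0385),"mid",plane(c,347.5,178.5,.036))
```

```text
0.012996683057365715 102.41019233187926
0.013618519963796412 163.37054727423717
centre hex [ 0.46920439 -0.31671959  0.06      ] flange [ 0.46936088 -0.31668145  0.0385    ] mid [ 0.42346804 -0.31705551  0.036     ]
```

jog_arm(
  newtons=60,
  series=[
    {"dx":0,"dy":0,"dz":0.14,"rx":0,"ry":0,"rz":0.048,"fingers":1},
    {"dx":0,"dy":0,"dz":0.14,"rx":0,"ry":0,"rz":0.048,"fingers":1},
    {"dx":0,"dy":0,"dz":0.14,"rx":0,"ry":0,"rz":0.048,"fingers":1},
    {"dx":0,"dy":0,"dz":0.14,"rx":0,"ry":0,"rz":0.048,"fingers":1},
    {"dx":0,"dy":0,"dz":0.14,"rx":0,"ry":0,"rz":0.0475,"fingers":1},
    {"dx":0,"dy":0.012,"dz":0.2,"rx":0,"ry":0,"rz":0,"fingers":1},
    {"dx":0,"dy":0,"dz":0.2,"rx":0,"ry":0,"rz":0,"fingers":1},
    {"dx":0,"dy":0,"dz":0.1,"rx":0,"ry":0,"rz":0,"fingers":1},
    {"dx":0,"dy":0,"dz":0,"rx":0,"ry":0,"rz":0,"fingers":1},
  ],
)

```text
t: 4.25
eef_pos: [0.4689, -0.3165, 0.0652]
ee_rot: [-0.465, -3.107, -0.0]
force: [0.7, 0.5, 0.7]
opening: 0.0853
grip_force: 0.0
```

jog_arm(
  series=[
    {"dx":0,"dy":0,"dz":0.1,"rx":0,"ry":0,"rz":0,"fingers":1},
    {"dx":0,"dy":0,"dz":0,"rx":0,"ry":0,"rz":0,"fingers":1},
  ],
)

```text
t: 4.5
eef_pos: [0.4687, -0.3163, 0.0549]
ee_rot: [-0.464, -3.107, -0.001]
force: [0.4, -0.4, 0.4]
opening: 0.0853
grip_force: 0.0
```

jog_arm(
  newtons=60,
  series=[
    {"dx":0,"dy":0,"dz":0,"rx":0,"ry":0,"rz":0,"fingers":-0.3},
    {"dx":0,"dy":0,"dz":0,"rx":0,"ry":0,"rz":0,"fingers":-0.3},
    {"dx":0,"dy":0,"dz":0,"rx":0,"ry":0,"rz":0,"fingers":-0.3},
    {"dx":0,"dy":0,"dz":0,"rx":0,"ry":0,"rz":0,"fingers":-0.3},
    {"dx":0,"dy":0,"dz":0,"rx":0,"ry":0,"rz":0,"fingers":-0.3},
    {"dx":0,"dy":0,"dz":0,"rx":0,"ry":0,"rz":0,"fingers":-0.3},
  ],
)

```text
t: 5.25
eef_pos: [0.4689, -0.3165, 0.0553]
ee_rot: [0.463, 3.107, -0.0]
force: [0.8, -0.0, 0.0]
opening: 0.0299
grip_force: 0.0
```

```bash
python3 look.py w3
```

```text
5.25 [ 0.4689 -0.3165  0.0553] [-0.801  0.615  1.578  0.     0.949 -2.075] 163.03 [ 0. -0. -1.] [ 0.77 -0.03  0.04] 0.029905646549796286 0.0
```

View pics/w3.png

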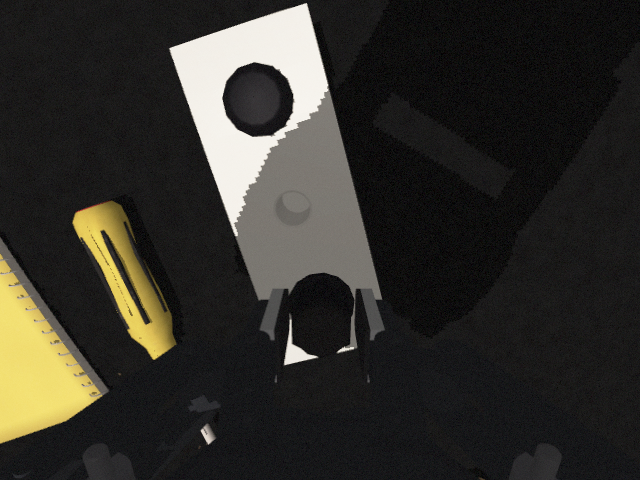

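The foot is centred between the fingers at (322,312), and the -0.3 opening command stops short of it. I'll close fully and lift.

jog_arm(
  newtons=60,
  series=[
    {"dx":0,"dy":0,"dz":0,"rx":0,"ry":0,"rz":0,"fingers":-1},
    {"dx":0,"dy":0,"dz":0,"rx":0,"ry":0,"rz":0,"fingers":-1},
    {"dx":0,"dy":0,"dz":0,"rx":0,"ry":0,"rz":0,"fingers":-1},
    {"dx":0,"dy":0,"dz":0,"rx":0,"ry":0,"rz":0,"fingers":-1},
  ],
)

```text
t: 5.8
eef_pos: [0.469, -0.3166, 0.0555]
ee_rot: [0.463, 3.107, -0.001]
force: [-0.2, -0.0, 4.9]
opening: 0.0229
grip_force: 59.1
```

jog_arm(
  series=[
    {"dx":0,"dy":0,"dz":-0.1,"rx":0,"ry":0,"rz":0,"fingers":-1},
    {"dx":0,"dy":0,"dz":-0.3,"rx":0,"ry":0,"rz":0,"fingers":-1},
    {"dx":0,"dy":0,"dz":-0.4,"rx":0,"ry":0,"rz":0,"fingers":-1},
    {"dx":0,"dy":0,"dz":-0.4,"rx":0,"ry":0,"rz":0,"fingers":-1},
    {"dx":0,"dy":0,"dz":-0.4,"rx":0,"ry":0,"rz":0,"fingers":-1},
    {"dx":0,"dy":0,"dz":0,"rx":0,"ry":0,"rz":0,"fingers":-1},
  ],
)

```text
t: 6.55
eef_pos: [0.4696, -0.3171, 0.2185]
ee_rot: [0.463, 3.103, -0.006]
force: [-0.3, 0.2, -0.5]
opening: 0.0224
grip_force: 59.1
```

jog_arm(
  series=[
    {"dx":0.135,"dy":0.382,"dz":0,"rx":0,"ry":0,"rz":0,"fingers":-1},
    {"dx":0.135,"dy":0.382,"dz":0,"rx":0,"ry":0,"rz":0,"fingers":-1},
    {"dx":0.135,"dy":0.382,"dz":0,"rx":0,"ry":0,"rz":0,"fingers":-1},
    {"dx":0.135,"dy":0.382,"dz":0,"rx":0,"ry":0,"rz":0,"fingers":-1},
    {"dx":0.135,"dy":0.382,"dz":0,"rx":0,"ry":0,"rz":0,"fingers":-1},
    {"dx":0.135,"dy":0.382,"dz":0,"rx":0,"ry":0,"rz":0,"fingers":-1},
    {"dx":0.135,"dy":0.382,"dz":0,"rx":0,"ry":0,"rz":0,"fingers":-1},
    {"dx":0.135,"dy":0.382,"dz":0,"rx":0,"ry":0,"rz":0,"fingers":-1},
  ],
)

```text
t: 7.55
eef_pos: [0.454, 0.0087, 0.2144]
ee_rot: [-0.463, -3.105, -0.0]
force: [0.6, 0.6, -0.8]
opening: 0.022
grip_force: 59.1
```

jog_arm(
  series=[
    {"dx":0,"dy":0,"dz":0,"rx":0,"ry":0,"rz":-0.058,"fingers":-1},
    {"dx":0,"dy":0,"dz":0,"rx":0,"ry":0,"rz":-0.058,"fingers":-1},
    {"dx":0,"dy":0,"dz":0,"rx":0,"ry":0,"rz":-0.058,"fingers":-1},
    {"dx":0,"dy":0,"dz":0,"rx":0,"ry":0,"rz":-0.058,"fingers":-1},
    {"dx":0,"dy":0,"dz":0,"rx":0,"ry":0,"rz":-0.058,"fingers":-1},
    {"dx":0,"dy":0,"dz":0,"rx":0,"ry":0,"rz":-0.058,"fingers":-1},
    {"dx":0,"dy":0,"dz":0,"rx":0,"ry":0,"rz":-0.05,"fingers":-1},
    {"dx":0,"dy":0,"dz":0,"rx":0,"ry":0,"rz":0,"fingers":-1},
    {"dx":0,"dy":0,"dz":0,"rx":0,"ry":0,"rz":0,"fingers":-1},
  ],
)

```text
t: 8.68
eef_pos: [0.4545, 0.0074, 0.2149]
ee_rot: [1.438, -2.792, -0.001]
force: [-0.4, -0.1, -1.1]
opening: 0.0226
grip_force: 59.1
```

```bash
python3 look.py w4
```

```text
8.675 [0.4545 0.0074 0.2149] [-0.242  0.186  1.744 -0.     1.212 -2.764] -125.5 [-9.e-04  2.e-04 -1.e+00] [-0.38 -0.06 -1.09] 0.02258865756734825 59.145786948502064
```

View pics/w4.png

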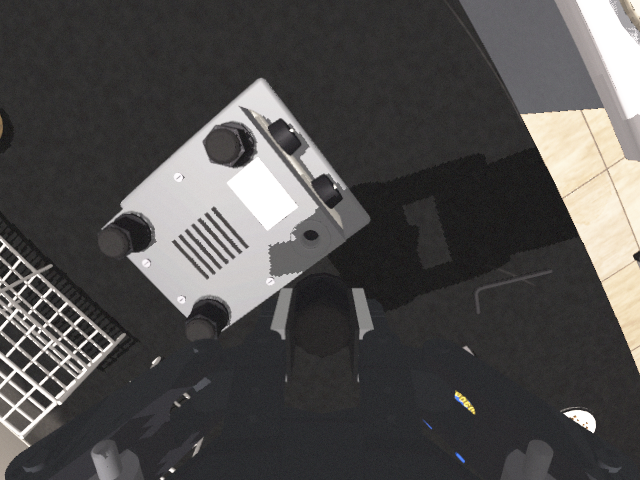

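The bare hole is at about (311,235), beside the held foot at (322,320). I'll measure the hole by its dark blob.

Run:
```python
from h import *
import pickle
c=pickle.load(open("w4.pkl","rb"));g=cv2.cvtColor(cv2.imread("pics/w4.png"),6)
x0,y0=295,222;a=g[y0:250,x0:330];print(a[::2,::2])
for T in (35,45,55):
  n,l,st,ce=cv2.connectedComponentsWithStats((a<T).astype(np.uint8))
  for i in range(1,n):
    if 30<st[i,4]<400:
      u,v=ce[i]+[x0,y0];print(T,st[i],u,v,[plane(c,u,v,z).round(4) for z in(.09,.093)])
ct=camera_model("top");u,v=(173.5)/4-.5+300,266.5/4-.5+180
print(plane(ct,u,v,.0915))
w=plane(c,311,235,.0915);d=.0075
print(proj(c,w+[d,0,0]),proj(c,w-[d,0,0]),proj(c,w+[0,d,0]))
```

```text
[[212 212 183 120 104 106 107 104 103 103 105 107 103  99 104 101 102 103]
 [208 146 107 102 103 103 103 104 104 100 102 102 103 104 100 101 100  99]
 [175 103 101 105 102 101 101 102 104 102 101 104 102 103 104  93 100 106]
 [134 102 102 104 100 100 102 102 102 101 102 102 105 104 101 103  96 102]
 [109 100 101 101 102 101  74  40  46  78  98 103 102  99 100 103  96 106]
 [ 99 101 102 101  95  42  35  33  35  35  39  94  99 101 102  99  99  96]
 [101 102 104  97  66  34  34  37  30  37  32  35 100  99 101 101 102  96]
 [134 102 101  93  86  38  28  32  32  32  35  36  90 104  99  98 103 101]
 [208 100 103  93  85  74  33  29  34  35  30  81  93 101 104 103 101 101]
 [102 101 104  91  88  89  87  78  62  78  89  87  95  99 103 103 101 100]
 [103  99 103  93  91  87  91  91  88  88  85  88  95 100  99 101 101 101]
 [103 102  99 100  95  89  89  88  89  88  89  98 100 102 101 101 103  94]
 [ 99  99 101  99  98  98  99  94  95  98  98  95 102 103 102 104  97  97]
 [101 102 101 101 100 110  96  95  97  98 103 104 102 102 100 100  96 104]]
35 [10  8 13 10 66] 310.4848484848485 235.1060606060606 [array([0.461 , 0.0017, 0.09  ]), array([0.4604, 0.001 , 0.093 ])]
45 [  9   8  14  10 102] 310.48039215686276 234.7450980392157 [array([0.4609, 0.0015, 0.09  ]), array([0.4603, 0.0008, 0.093 ])]
55 [  9   8  14  10 106] 310.4056603773585 234.64150943396226 [array([0.4609, 0.0014, 0.09  ]), array([0.4603, 0.0007, 0.093 ])]
[0.46152488 0.00334751 0.0915    ]
[302.98539197 240.51505996] [319.09499744 229.43098856] [316.8028455  242.72959384]
```

Run:
```python
from h import *
import pickle
c=pickle.load(open("w4.pkl","rb"));g=cv2.cvtColor(cv2.imread("pics/w4.png"),6)
print(c["xyz"])
x0,y0=297,226;b=cv2.bilateralFilter(g,5,20,3)[y0:250,x0:325]
for r in b[::1]:print(' '.join('%3d'%v for v in r))
for z in(.090,.093):
  w=plane(c,310,237.5,z);print(w)
  P=np.array([proj(c,w+.0075*np.array([np.cos(t),np.sin(t),0])) for t in np.linspace(0,6.28,40)]);print(P.min(0),P.max(0))
```

```text
[ 0.41134087 -0.05392649  0.34385889]
106 105 103 103 102 102 102 102 102 102 102 102 102 102 102 102 101 101 101 102 101 101 102 103 103 101 100  99
104 103 102 102 102 102 101 101 101 101 101 102 101 101 101 101 101 101 101 101 101 102 102 102 102 102 101 100
103 102 102 102 102 101 101 101 100 100 100 101 101 101 101 100 100 100 101 101 102 102 102 102 101 101 101 101
102 102 101 102 101 101 101 100  99  99  98  99  99 100  99  99  98  99  99 100 101 101 101 102 101 101 101 101
102 102 101 101 101 100 100  98  97  94  78  62  38  37  40  44  85  95  97  99 100 100 101 101 101 101 101 102
101 102 102 101 101  99  96  96  74  41  38  35  34  34  35  35  34  34  59  97  98  99 101 101 101 101 101 100
101 102 102 102 100  97  94  70  40  36  35  35  34  33  34  34  33  34  37  52  95  97  99 101 100 101 100 101
102 102 102 101  98  94  77  40  35  34  33  34  34  33  33  33  33  34  37  37  58  94  97 100 101 101 101 101
102 102 101 100  96  90  70  40  35  32  33  34  34  33  33  33  34  34  35  36  37  88  96  98 100 101 101 101
102 101 100  97  93  88  71  42  36  32  32  33  33  3
[... 1107 characters left out ...]
92  91  90  90  90  90  91  92  94  95  96  98  99 101 101 101 101 101
101 101 101 102 101 100  99  98  97  96  95  94  93  93  93  93  94  94  95  97  98  99 100 101 102 101 101 101
101 101 101 101 102 101 100 100 100  99  98  97  96  96  95  95  95  95  97  98  99 100 101 101 101 101 100 100
101 101 101 101 101 102 102 102 102 101 100  99  98  98  98  98  99  99  99 100 101 101 101 101 101 100 100  99
101 101 101 101 101 102 102 103 103 103 102 102 102 102 102 102 102 102 102 102 101 102 101 101 101 100  99  99
[0.46243413 0.00301283 0.09      ]
[300.13183946 227.98759831] [319.85545996 246.87652251]
[0.46183033 0.00233994 0.093     ]
[300.01383068 227.87288933] [319.97337989 246.98771021]
```

jog_arm(
  series=[
    {"dx":-0.008,"dy":-0.087,"dz":0.2,"rx":0,"ry":0,"rz":0,"fingers":-1},
    {"dx":0,"dy":0,"dz":0.3,"rx":0,"ry":0,"rz":0,"fingers":-1},
    {"dx":0,"dy":0,"dz":0.2,"rx":0,"ry":0,"rz":0,"fingers":-1},
    {"dx":0,"dy":0,"dz":0,"rx":0,"ry":0,"rz":0,"fingers":-1},
    {"dx":0,"dy":0,"dz":0,"rx":0,"ry":0,"rz":0,"fingers":-1},
  ],
)

```text
t: 9.35
eef_pos: [0.4627, 0.0029, 0.1461]
ee_rot: [-1.441, 2.79, -0.001]
force: [-1.2, -0.2, -0.3]
opening: 0.0227
grip_force: 59.1
```

```bash
python3 look.py w5
python3 - <<'E'
import cv2,numpy as np
a=cv2.imread("pics/w5.png")[210:390,230:410].astype(float)
a=255*np.clip(a/140,0,1)**.6
cv2.imwrite("pics/c5.png",cv2.resize(a.astype(np.uint8),None,fx=3.3,fy=3.3,interpolation=cv2.INTER_CUBIC))
E
```

```text
9.35 [0.4627 0.0029 0.1461] [-0.248  0.288  1.814 -0.     1.039 -2.772] -125.37 [ 1.2e-03 -3.0e-04 -1.0e+00] [-1.23 -0.17 -0.27] 0.02266178809183438 59.14656878449023
```

View pics/c5.png

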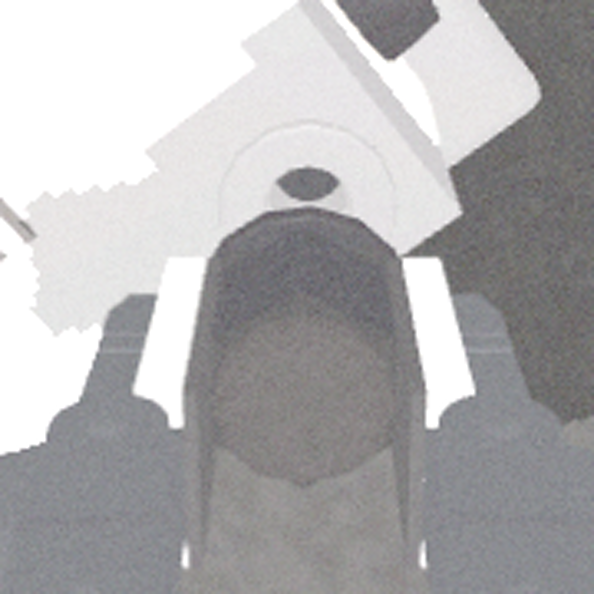

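The hole is at (308,185) in the crop, just under the held flange. The boss rim spans 219 to 397 across with its top at 122, so it is laterally centred on the foot.

Run:
```python
from h import *
import pickle
c=pickle.load(open("w5.pkl","rb"))
for x,y in((.462,.003),(.463,.003),(.462,.002)):
  w=np.array([x,y,.0915]);P=np.array([(proj(c,w+.0155*np.array([np.cos(t),np.sin(t),0]))-[230,210]+.5)*3.3-.5 for t in np.linspace(0,6.28,90)])
  print((x,y),P.min(0),P.max(0))
```

```text
(0.462, 0.003) [219.02519799 115.65609067] [399.61168641 283.37483058]
(0.463, 0.003) [214.35407359 118.93364793] [394.77899174 286.34637851]
(0.462, 0.002) [215.54923455 111.01428455] [396.36498097 279.16572841]
```

jog_arm(
  series=[
    {"dx":-0.005,"dy":0.003,"dz":0.06,"rx":0,"ry":0,"rz":0,"fingers":-1},
    {"dx":0,"dy":0,"dz":0.04,"rx":0,"ry":0,"rz":0,"fingers":-1},
    {"dx":0,"dy":0,"dz":0.02,"rx":0,"ry":0,"rz":0,"fingers":-1},
    {"dx":0,"dy":0,"dz":0.01,"rx":0,"ry":0,"rz":0,"fingers":-1},
    {"dx":0,"dy":0,"dz":0,"rx":0,"ry":0,"rz":0,"fingers":-1},
  ],
)

```text
t: 10.02
eef_pos: [0.4624, 0.0035, 0.1323]
ee_rot: [1.443, -2.791, -0.0]
force: [0.6, -0.4, -0.3]
opening: 0.0225
grip_force: 59.1
```

jog_arm(
  series=[
    {"dx":0,"dy":0,"dz":0.01,"rx":0,"ry":0,"rz":0,"fingers":-1},
    {"dx":0,"dy":0,"dz":0.01,"rx":0,"ry":0,"rz":0,"fingers":-1},
    {"dx":0,"dy":0,"dz":0.01,"rx":0,"ry":0,"rz":0,"fingers":-1},
    {"dx":0,"dy":0,"dz":0.01,"rx":0,"ry":0,"rz":0,"fingers":-1},
    {"dx":0,"dy":0,"dz":0,"rx":0,"ry":0,"rz":0,"fingers":-1},
  ],
)

```text
t: 10.65
eef_pos: [0.4623, 0.0036, 0.1282]
ee_rot: [1.443, -2.791, -0.0]
force: [-0.1, -0.6, -0.7]
opening: 0.0227
grip_force: 59.1
```

jog_arm(
  series=[
    {"dx":0,"dy":0,"dz":0.015,"rx":0,"ry":0,"rz":0,"fingers":-1},
    {"dx":0,"dy":0,"dz":0.015,"rx":0,"ry":0,"rz":0,"fingers":-1},
    {"dx":0,"dy":0,"dz":0.015,"rx":0,"ry":0,"rz":0,"fingers":-1},
    {"dx":0,"dy":0,"dz":0.015,"rx":0,"ry":0,"rz":0,"fingers":-1},
    {"dx":0,"dy":0,"dz":0.015,"rx":0,"ry":0,"rz":0,"fingers":-1},
    {"dx":0,"dy":0,"dz":0,"rx":0,"ry":0,"rz":0,"fingers":-1},
  ],
)

```text
t: 11.4
eef_pos: [0.4623, 0.0036, 0.1207]
ee_rot: [1.443, -2.791, -0.0]
force: [0.4, -0.3, 0.1]
opening: 0.0226
grip_force: 59.1
```

jog_arm(
  series=[
    {"dx":0,"dy":0,"dz":0.01,"rx":0,"ry":0,"rz":0,"fingers":-1},
    {"dx":0,"dy":0,"dz":0.01,"rx":0,"ry":0,"rz":0,"fingers":-1},
    {"dx":0,"dy":0,"dz":0.01,"rx":0,"ry":0,"rz":0,"fingers":-1},
    {"dx":0,"dy":0,"dz":0.01,"rx":0,"ry":0,"rz":0,"fingers":-1},
    {"dx":0,"dy":0,"dz":0,"rx":0,"ry":0,"rz":0,"fingers":-1},
  ],
)

```text
t: 12.02
eef_pos: [0.4623, 0.0036, 0.1167]
ee_rot: [1.443, -2.791, -0.0]
force: [0.6, -0.8, -0.2]
opening: 0.0227
grip_force: 59.1
```

jog_arm(
  series=[
    {"dx":0,"dy":0,"dz":0.005,"rx":0,"ry":0,"rz":0,"fingers":-1},
    {"dx":0,"dy":0,"dz":0.005,"rx":0,"ry":0,"rz":0,"fingers":-1},
    {"dx":0,"dy":0,"dz":0,"rx":0,"ry":0,"rz":0,"fingers":-1},
  ],
)

```text
t: 12.4
eef_pos: [0.4624, 0.0035, 0.1159]
ee_rot: [-1.443, 2.791, -0.0]
force: [0.3, -0.4, 2.2]
opening: 0.0225
grip_force: 59.5
```

jog_arm(
  series=[
    {"dx":0,"dy":0,"dz":0.005,"rx":0,"ry":0,"rz":0,"fingers":-1},
    {"dx":0,"dy":0,"dz":0,"rx":0,"ry":0,"rz":0,"fingers":-1},
  ],
)

```text
t: 12.65
eef_pos: [0.4625, 0.0035, 0.1156]
ee_rot: [-1.443, 2.791, -0.0]
force: [-2.3, 0.4, 6.1]
opening: 0.0224
grip_force: 59.9
```

jog_arm(
  series=[
    {"dx":0,"dy":0,"dz":0.005,"rx":0,"ry":0,"rz":0,"fingers":-1},
    {"dx":0,"dy":0,"dz":0,"rx":0,"ry":0,"rz":0,"fingers":-1},
  ],
)

```text
t: 12.9
eef_pos: [0.4625, 0.0035, 0.1153]
ee_rot: [-1.443, 2.79, -0.001]
force: [-2.3, 0.4, 8.9]
opening: 0.0226
grip_force: 60.2
```

jog_arm(
  series=[
    {"dx":0,"dy":0,"dz":0.007,"rx":0,"ry":0,"rz":0,"fingers":-1},
    {"dx":0,"dy":0,"dz":0,"rx":0,"ry":0,"rz":0,"fingers":-1},
    {"dx":0,"dy":0,"dz":0.001,"rx":0,"ry":0,"rz":0.05,"fingers":-1},
    {"dx":0,"dy":0,"dz":0.002,"rx":0,"ry":0,"rz":0.05,"fingers":-1},
    {"dx":0,"dy":0,"dz":0,"rx":0,"ry":0,"rz":0,"fingers":-1},
  ],
)

```text
t: 13.52
eef_pos: [0.4627, 0.0034, 0.1148]
ee_rot: [-0.986, 2.982, -0.001]
force: [-3.2, -0.3, 12.9]
opening: 0.0227
grip_force: 60.8
```

jog_arm(
  series=[
    {"dx":0,"dy":0,"dz":0.003,"rx":0,"ry":0,"rz":0.05,"fingers":-1},
    {"dx":0,"dy":0,"dz":0.002,"rx":0,"ry":0,"rz":0.05,"fingers":-1},
    {"dx":0,"dy":0,"dz":0.002,"rx":0,"ry":0,"rz":0.05,"fingers":-1},
    {"dx":0,"dy":0,"dz":0,"rx":0,"ry":0,"rz":0,"fingers":-1},
  ],
)

```text
t: 14.02
eef_pos: [0.4627, 0.0034, 0.1141]
ee_rot: [-0.262, 3.13, -0.001]
force: [-4.2, -0.2, 12.9]
opening: 0.0225
grip_force: 60.9
```

jog_arm(
  series=[
    {"dx":0.004,"dy":0,"dz":0.003,"rx":0,"ry":0,"rz":0.05,"fingers":-1},
    {"dx":0,"dy":0,"dz":0.002,"rx":0,"ry":0,"rz":0.05,"fingers":-1},
    {"dx":0,"dy":0,"dz":0.002,"rx":0,"ry":0,"rz":0.05,"fingers":-1},
    {"dx":0,"dy":0,"dz":0.002,"rx":0,"ry":0,"rz":0.05,"fingers":-1},
    {"dx":0,"dy":0,"dz":0,"rx":0,"ry":0,"rz":0,"fingers":-1},
  ],
)

```text
t: 14.65
eef_pos: [0.4625, 0.0033, 0.1133]
ee_rot: [0.717, 3.057, -0.001]
force: [-3.7, -0.6, 13.2]
opening: 0.0223
grip_force: 60.9
```

jog_arm(
  series=[
    {"dx":0,"dy":0,"dz":0.002,"rx":0,"ry":0,"rz":0.05,"fingers":-1},
    {"dx":0,"dy":0,"dz":0.002,"rx":0,"ry":0,"rz":0.05,"fingers":-1},
    {"dx":0,"dy":0,"dz":0.002,"rx":0,"ry":0,"rz":0.05,"fingers":-1},
    {"dx":0,"dy":0,"dz":0.002,"rx":0,"ry":0,"rz":0.05,"fingers":-1},
    {"dx":0,"dy":0,"dz":0,"rx":0,"ry":0,"rz":0,"fingers":-1},
  ],
)

```text
t: 15.28
eef_pos: [0.4625, 0.0034, 0.1125]
ee_rot: [1.627, 2.686, 0.001]
force: [-2.7, 0.1, 13.5]
opening: 0.0226
grip_force: 60.9
```

jog_arm(
  series=[
    {"dx":0,"dy":0,"dz":0.002,"rx":0,"ry":0,"rz":0.05,"fingers":-1},
    {"dx":0,"dy":0,"dz":0.002,"rx":0,"ry":0,"rz":0.05,"fingers":-1},
    {"dx":0,"dy":0,"dz":0.002,"rx":0,"ry":0,"rz":0.05,"fingers":-1},
    {"dx":0,"dy":0,"dz":0,"rx":0,"ry":0,"rz":0,"fingers":-1},
  ],
)

```text
t: 15.78
eef_pos: [0.4625, 0.0034, 0.1119]
ee_rot: [2.209, 2.232, 0.001]
force: [-3.2, 0.3, 13.5]
opening: 0.0224
grip_force: 60.9
```

jog_arm(
  series=[
    {"dx":0,"dy":0,"dz":0.002,"rx":0,"ry":0,"rz":0.05,"fingers":-1},
    {"dx":0,"dy":0,"dz":0.002,"rx":0,"ry":0,"rz":0.05,"fingers":-1},
    {"dx":0,"dy":0,"dz":0.002,"rx":0,"ry":0,"rz":0.05,"fingers":-1},
    {"dx":0,"dy":0,"dz":0,"rx":0,"ry":0,"rz":0,"fingers":-1},
  ],
)

```text
t: 16.27
eef_pos: [0.4624, 0.0034, 0.1113]
ee_rot: [2.669, 1.654, 0.002]
force: [-4.3, 0.5, 13.3]
opening: 0.0229
grip_force: 60.9
```

```bash
python3 -c "
from h import *
s=state();print(s['qpos'].round(3),s['force'],s['moment'])"
```

```text
[-0.247  0.34   1.851 -0.     0.95   0.214] [-4.31087415  0.46272663 13.27500618] [0.05784005 0.72363781 0.03245362]
```

jog_arm(
  series=[
    {"dx":0,"dy":0,"dz":0.002,"rx":0,"ry":0,"rz":0.05,"fingers":-1},
    {"dx":0,"dy":0,"dz":0.002,"rx":0,"ry":0,"rz":0.05,"fingers":-1},
    {"dx":0,"dy":0,"dz":0.002,"rx":0,"ry":0,"rz":0.05,"fingers":-1},
    {"dx":0,"dy":0,"dz":0,"rx":0,"ry":0,"rz":0,"fingers":-1},
  ],
)

```text
t: 16.77
eef_pos: [0.4629, 0.0033, 0.1109]
ee_rot: [2.981, 0.985, 0.004]
force: [-1.5, 0.9, 13.3]
opening: 0.0225
grip_force: 60.9
```

jog_arm(
  series=[
    {"dx":0,"dy":0,"dz":0.002,"rx":0,"ry":0,"rz":0.05,"fingers":-1},
    {"dx":0,"dy":0,"dz":0.002,"rx":0,"ry":0,"rz":0.05,"fingers":-1},
    {"dx":0,"dy":0,"dz":0,"rx":0,"ry":0,"rz":0,"fingers":-1},
  ],
)

```text
t: 17.15
eef_pos: [0.4633, 0.0033, 0.1108]
ee_rot: [3.099, 0.507, 0.006]
force: [-0.9, 0.5, 15.1]
opening: 0.0225
grip_force: 61.1
```

jog_arm(
  series=[
    {"dx":0,"dy":0,"dz":0.001,"rx":0,"ry":0,"rz":0.05,"fingers":-1},
    {"dx":0,"dy":0,"dz":0.001,"rx":0,"ry":0,"rz":0.05,"fingers":-1},
    {"dx":0,"dy":0,"dz":0,"rx":0,"ry":0,"rz":0,"fingers":-1},
  ],
)

```text
t: 17.52
eef_pos: [0.4634, 0.0032, 0.1107]
ee_rot: [3.141, 0.016, 0.007]
force: [-1.3, 0.0, 16.5]
opening: 0.0222
grip_force: 61.2
```

```bash
python3 -c "
from h import *
s=state();print(s['qpos'].round(3),s['force'],s['moment'])
M=R.from_rotvec(s['ee_rot']).as_matrix();print(M)"; python3 look.py w6;python3 - <<'E'
import cv2,numpy as np
a=cv2.imread("pics/w6.png")[210:390,230:410].astype(float)
a=255*np.clip(a/140,0,1)**.6
cv2.imwrite("pics/c6.png",cv2.resize(a.astype(np.uint8),None,fx=3.3,fy=3.3,interpolation=cv2.INTER_CUBIC))
E
```

```text
[-0.247  0.341  1.85   0.     0.946  1.314] [-1.32517738  0.04876424 16.46870416] [ 0.08719518  0.23046006 -0.05136377]
[[ 0.99993992  0.01001617  0.00445308]
 [ 0.01002077 -0.99994928 -0.00101364]
 [ 0.0044427   0.0010582  -0.99998957]]
17.525 [0.4634 0.0032 0.1107] [-0.247  0.341  1.85   0.     0.946  1.314] 0.57 [ 0.0045 -0.001  -1.    ] [-1.33  0.05 16.47] 0.022241362072132512 61.248871302232146
```

View pics/c6.png

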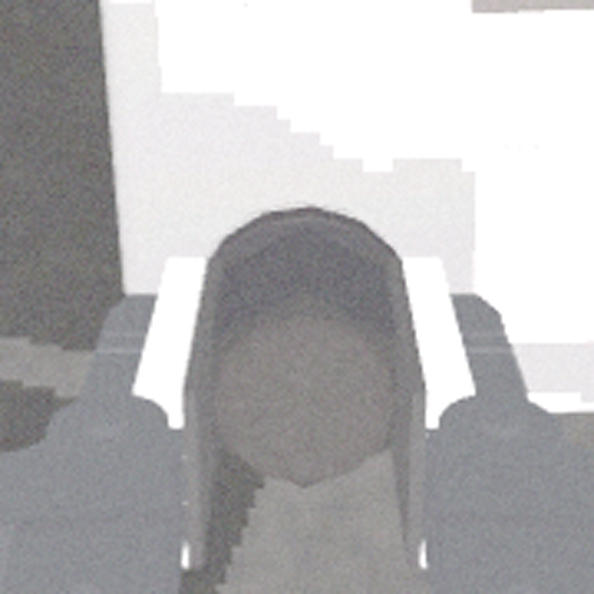

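The flange sits concentrically over the boss with no gap or rim showing. Further turning no longer sinks it and only raises the force, so it is seated. I'll relax the push, release and lift.

jog_arm(
  series=[
    {"dx":0,"dy":0,"dz":-0.01,"rx":0,"ry":0,"rz":0,"fingers":-1},
    {"dx":0,"dy":0,"dz":-0.007,"rx":0,"ry":0,"rz":0,"fingers":-1},
    {"dx":0,"dy":0,"dz":0,"rx":0,"ry":0,"rz":0,"fingers":-0.1},
    {"dx":0,"dy":0,"dz":0,"rx":0,"ry":0,"rz":0,"fingers":0},
    {"dx":0,"dy":0,"dz":0,"rx":0,"ry":0,"rz":0,"fingers":0},
    {"dx":0,"dy":0,"dz":0,"rx":0,"ry":0,"rz":0,"fingers":0},
  ],
)

```text
t: 18.32
eef_pos: [0.4619, 0.0035, 0.1106]
ee_rot: [-3.141, -0.018, 0.001]
force: [-0.6, 0.7, 0.1]
opening: 0.0426
grip_force: 0.0
```

jog_arm(
  series=[
    {"dx":0,"dy":0,"dz":-0.1,"rx":0,"ry":0,"rz":0,"fingers":0},
    {"dx":0,"dy":0,"dz":-0.3,"rx":0,"ry":0,"rz":0,"fingers":0},
    {"dx":0,"dy":0,"dz":-0.4,"rx":0,"ry":0,"rz":0,"fingers":0},
    {"dx":0.3,"dy":0,"dz":-0.4,"rx":0,"ry":0,"rz":0,"fingers":0},
    {"dx":0,"dy":0,"dz":0,"rx":0,"ry":0,"rz":0,"fingers":0},
    {"dx":0,"dy":0,"dz":0,"rx":0,"ry":0,"rz":0,"fingers":0},
  ],
)

```text
t: 19.08
eef_pos: [0.4914, 0.004, 0.2302]
ee_rot: [-3.141, -0.019, 0.002]
force: [-0.3, 0.2, -0.3]
opening: 0.0429
grip_force: 0.0
```

```bash
python3 look.py w7
python3 - <<'E'
import cv2
from h import *
c=camera_model("wrist");u,v=proj(c,[.462,.003,.09]).astype(int);print(u,v)
s=camera_model("scene");im=grab_frame("scene")
a,b=proj(s,[.462,.003,.1]).astype(int)
w=cv2.imread("pics/w7.png")[max(0,v-75):v+75,max(0,u-75):u+75]
z=lambda i:cv2.resize(i,(400,400),interpolation=cv2.INTER_CUBIC)
cv2.imwrite("pics/c7.png",np.hstack([z(w),z(im[b-40:b+40,a-40:a+40])]))
E
```

```text
19.075 [0.4914 0.004  0.2302] [-0.231  0.252  1.619 -0.     1.272  1.328] 0.68 [-1.1e-03  3.0e-04 -1.0e+00] [-0.33  0.16 -0.35] 0.04286044170376764 0.0
322 265
```

View pics/c7.png

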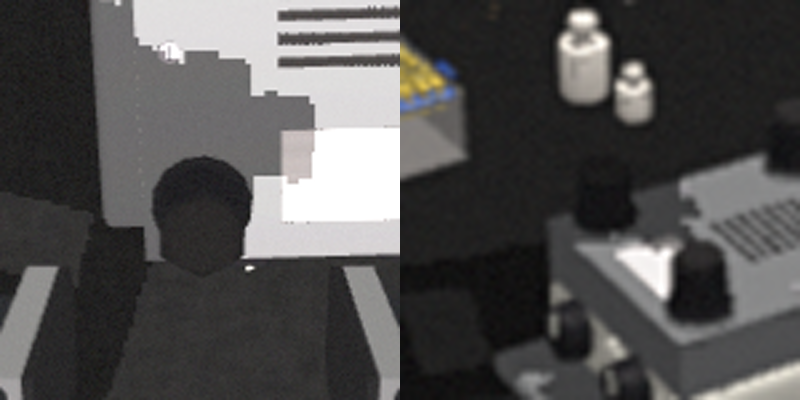

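The foot stands upright and level with the other feet. The left half of the crop shows it at (200,215) with no gap under the flange, and the right half shows it at (605,195). I'm handing in.

```bash
python3 -c "
from bench import *
print(sign_off())"
```

```text
the job is handed in; nothing more can be done
None
```

The spare foot is screwed into the bare boss until its flange seated, then released. The push stayed at or below about 16.5 N in every reading, and I handed the job in at about 19 s; the verdict was not shown.

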